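Mount a fragile painted tile in its frame

TASK

Take the yellow painted clay tile out of the drying rack and mount it in the dark wooden frame: lying flat, painted face up, inside the frame's rails, pressed down until the grey bed has sunk fully and the tile is level and flush with the rim. The clay is brittle: pinch or press it with no more than about 15 N, set it down gently and never drop it; the sloping easel is there so that you can lean the tile on it and change your grip. Leave the other two tiles in the rack, and do not disturb the bottle and the mug.

Things in the scene. Friction and masses are not known exactly. Their poses are not given: they have to be found in the camera images.
- tile: Tile to mount: terracotta slab 120 x 64 x 10 mm, about 150 g, one face painted yellow with green, orange and white spots. Origin at its centre; z along its 120 mm length (up while it stands in the rack), y along its 64 mm width, x out of the painted face. Either end may lead; only the painted face matters.
- blue_tile: Bystander tile, same size and axes, painted blue with a white and a red spot; stands in the same rack.
- red_tile: Bystander tile, same size and axes, painted red with a yellow and a blue spot; stands in the same rack.
- rack: Fixed wooden rack, base 176 (its x) x 80 x 12 mm, origin at centre of underside, z up. Three slots at x = -60, 0, 60 mm, each a 14 mm gap between strips 6 mm thick, 70 mm long in y, rising to 40 mm. Tiles stand in them on a short edge, bottom at 12 mm, top at 132 mm, painted faces towards the rack's +x; 50 mm free between tiles.
- easel: Fixed wooden easel, base 100 (its x) x 110 x 10 mm, origin at centre of underside, z up. A 44 mm wide board slopes at 45 degrees, rising to the easel's +y; its surface looks to -y and up. At its foot a 44 mm wide ledge, 13 mm proud, square to the board; inner corner at y = -45, z = 45 mm. The board ends 64 mm up from there: a tile on it overhangs 56 mm at the top, 10 mm each side.
- easel_rest (a point): On the surface line of the easel's board, 60 mm up the slope from the ledge corner: centre of the underside of a tile that leans there properly (its own centre is then 5 mm out, square to the board). Same axes as the easel.
- frame: Fixed dark wooden frame, 156 (its x) x 100 mm, origin at centre of underside, z up. Base 8 mm thick, rim top at 28 mm. The pocket is 128 mm (x) x 72 mm (y), closed by 14 mm thick rails across both short ends that turn the corners and run in to x = +/-47 mm along the long sides; the middle 94 mm of each long side is open for fingers.
- frame_seat (a point): Centre of the underside of a tile that is fully home, 18 mm above the table; axes as the frame (x along the 128 mm pocket).
- bed (a joint): How far the grey felt-covered bed in the frame (108 x 48 mm) has sunk, in m: 0 raised (top at 24 mm, a tile on it stands 6 mm proud of the rim), 0.006 fully down (top at 18 mm, tile flush). Friction holds it wherever it is left; it takes about 6 N of push to move, the tile's weight alone does not.
- bottle: Bystander: green paint bottle with a red cap, 60 mm across, 140 mm tall, origin at the centre of its underside.
- mug: Bystander: blue mug, 72 mm across, 80 mm tall, handle at its +y, origin at the centre of its underside.
Things that resemble listed ones, but are neither listed nor needed, are in the scene too. Leave any blue look-alike of the frame alone.

How it is judged:
At the end, for the whole second after the job is handed in: The yellow tile lies painted face up and level (within 2 degrees) in the frame's pocket, centred within 8 mm and along it within 7 degrees, the bed sunk at least 4.8 of its 6 mm and the tile's top within 1.5 mm of flush with the rim, at rest (angle between tile's own x axis and vertical below 0.035 rad and horizontal distance between tile and frame_seat below 0.008 m and angle between the z axis of tile and the x axis of frame, either way round below 0.12 rad and z of tile in the frame of frame_seat below 0.0065 m and value of joint bed above 0.0048 m and linear speed of tile below 0.01 m/s); the robot touches nothing.
It fails at once if the fingers pinch or press the tile with more than 36 N in all (18 N a finger) (contact force between tile and the fingers above 36 N).
It fails at once if the tile is knocked or pressed on the rack, easel or frame with more than 35 N (contact force between tile and rack above 35 N or contact force between tile and easel above 35 N or contact force between tile and frame above 35 N).
It fails at once if the tile is dropped: it falls or topples free of the fingers at more than 0.4 m/s (a fall of about 8 mm) (linear speed of tile above 0.4 m/s and contact force between tile and the fingers below 0.1 N).
It fails at once if another tile is shifted in the rack by more than 15 mm (distance of any of blue_tile, red_tile from where it was at the start of the episode above 0.015 m).
It fails at once if the bottle or the mug is shifted by more than 15 mm or tipped (distance of any of bottle, mug from where it was at the start of the episode above 0.015 m or angle between any of bottle, mug's own z axis and vertical above 0.2 rad).
It also fails if it takes over 72 s, if anything falls off the work surface, if the arm or the gripper's body presses on something with over 40 N, if the wrist force passes 120 N, or if a joint passes its speed limit or range.

ROBOT

A 7-joint arm with a two-finger parallel gripper is mounted at the origin on the work surface. World frame = base frame: x ahead of the robot, y to its left, z up, the work surface at z = 0. Lengths are in m, angles in rad, forces in N, time in s.
With the tool pointing down it reaches from about 0.425 to 0.95 m from the base axis. Payload 4.7 kg.
Tool frame: the origin (TCP) lies on the centre line of the jaws, within the pads' length; the fingertips stand 17 mm ahead of it and the grasp point (between the pads) lies 2 mm behind it; z points along the fingers, y is the direction in which the jaws open and shut (so a half turn about z gives the same grasp; the last joint's range is limited). The gripper opens to 87 mm and grips with 3 to 60 N. Pads are 19 mm wide; open, the fingers measure 117 mm over their backs; the gripper's body (75 mm by 190 mm) begins 51 mm behind the grasp point.
Start: joints at [-1.319, 0.469, -0.049, 1.532, 0.024, 1.141, -0.082], TCP at [0.187, 0.649, 0.24] pointing down, gripper open.
Joint ranges: [-2.59, 2.59], [-0.33, 1.99], [-1.39, 1.29], [0.1, 2.45], [-1.04, 4.18], [0.21, 1.99], [-2.66, 2.66]. Speed limits (rad/s): [2.57, 2.57, 3.14, 3.14, 3.14, 3.14, 3.14].

INTERFACE

Orientations are given as a rotation vector (axis times angle).
In Python, from cell import sense, snapshot, calibration, finish_job, spot_in gives the robot as it stands. The module is installed in compiled form; this text tells all that it offers.
- The arm moves only by the tool move_arm, never from a script. Its argument "targets" is a list of rows, each an object with "xyz": the shift along the world's x, y, z each as a share of 250 mm, from -1 to 1, a list of three; "delta_rot": the turn, a rotation vector about the world's x, y, z each as a share of 30 degrees, from -1 to 1, a list of three; "fingers": the opening, from 0 (shut) to 1 (fully open). In form: [{"xyz": [x, y, z], "delta_rot": [ax, ay, az], "fingers": fingers}, ...]. A call has 1 to 10 rows; each row shifts and turns the commanded pose from where the row before left it; what a row does not reach is not made up. A row lasts 1/10 s, in which the tool goes at most 50 mm and 8.59 degrees, less where a joint would pass 70% of its speed; a pose out of reach is approached as far as the arm can. A call with a number of a shift or a turn outside -1 to 1 is refused whole. A call with a gripper value outside its range is refused whole. The fingers move at their own pace and stop on an object; "squeeze" is the grip in N (left out, the last holds). Time passes only in rows, so rows that do not move let the fingers close. It gives the time, the measured TCP pose, the force and the opening at its end, in the units of the state.
- sense(): the state, without advancing time (a new reading comes with each control period).
- snapshot(name): name is "scene" or "top" or "wrist"; returns (picture, depth): 420x560x3 uint8, red, green, blue; 420x560 float32, m along the optical axis (not along the pixel's ray), 0 where there is no reading.
- calibration(name): a dict with "intrinsics" (3x3 intrinsics, pixels), "R" (3x3) and "t" (3): a world point X has camera coordinates R X + t. Camera axes: x right, y down, z forward; pixel columns grow to the right and rows downward; lengths in m; the calibration is good to about 2 mm. A picture is of the moment at which its call begins: read the wrist's pose just before it. calibration takes no time and is no camera call; for the wrist camera it gives the pose at the moment of the call.
- finish_job(): hands the job in, once; it reports no verdict.
Trained networks look in the newest picture that a camera, given by its name, has taken for a name from the list of things; names that differ only in an ending like _2 or _b are one class to them, and where a whole thing is asked for, a point or a joint stands for the part that bears it (a point fixed in the world has none). Each returns a list of dicts, best first, with "conf" (0 to 1); they miss things now and then, are a little off and sometimes report something else, mostly with a low value. They report only what shows in the picture. A call takes as long as a camera call. They do not tell look-alikes from the thing itself.
- spot_in(thing, camera): "position" ([x, y, z] in m, in world coordinates, good to about 4 mm: the middle of the surface that is visible of it).
The state is a dict: "time_s": time; "joint_pos": joint angles; "joint_vel": joint speeds; "joint_torque": joint torques, N m; "eef_pos": TCP position; "tcp_rot": TCP orientation; "ft_force": force on the tool from outside, world axes, zero at the start; "torque": the same for the moment, N m; "finger_gap": finger opening in m.
Only numpy, scipy, OpenCV 4.12 (cv2) and the standard library are available. Lean on these libraries where they do the work, as an engineer would, in place of code of your own. Each camera call takes 0.05 s, during which the arm holds its last target. There are 200 camera calls.

## Working session

There is one attempt and no reset: what is moved stays moved. The work goes in short steps, Python scripts to look and compute and a tool call to move; the robot and the scene stay as the last step left them, time stands still between calls to the robot, and variables do not carry over. Pictures are saved under pics/ and viewed, on a budget of 10 in all, crops included, one or two more only if the job needs it, and the job is handed in when it is done.

Besides the shell and the picture viewer there is one more tool, called after "Call:" as name(argument=value, ...), one argument or row to a line, values as JSON. move_arm: Moves the arm, as the interface text tells. Shift numbers are shares of 250 mm and turn numbers shares of 30 degrees, none past 1 either way. Its arguments: {"type":"object","properties":{"targets":{"type":"array"},"squeeze":{"type":"number"}},"required":["targets"]}

```bash
mkdir -p pics
cat > h.py <<'E'
import numpy as np, cv2
from cell import *
def shot(n,f):
    p,d=snapshot(n); c=calibration(n)
    cv2.imwrite('pics/'+f,p[:,:,::-1]); np.savez('pics/'+f+'.npz',p=p,d=d,K=c['intrinsics'],R=c['R'],t=c['t'])
    return p,d,c
def cloud(d,c):
    K=np.array(c['intrinsics']);R=np.array(c['R']);t=np.array(c['t']).ravel()
    v,u=np.mgrid[:d.shape[0],:d.shape[1]]
    X=np.stack([(u-K[0,2])/K[0,0]*d,(v-K[1,2])/K[1,1]*d,d],-1)
    W=(X-t)@R; W[d<=0]=np.nan
    return W
E
python3 - <<'E'
from h import *
s=sense();print({k:np.round(v,3) for k,v in s.items()})
for n in('scene','top'):
    shot(n,n+'1.png')
    for th in('tile','rack','easel','frame','bottle','mug','bed','blue_tile','red_tile'):
        print(n,th,[(round(r['conf'],2),np.round(r['position'],3).tolist()) for r in spot_in(th,n)])
E
python3 -c "
import cv2,numpy as np
a=cv2.imread('pics/scene1.png');b=cv2.imread('pics/top1.png')
"
```

```text
{'time_s': np.float64(0.0), 'joint_pos': array([-1.319,  0.469, -0.049,  1.534,  0.024,  1.141, -0.082]), 'joint_vel': array([-0.001,  0.   ,  0.   , -0.   , -0.001, -0.002,  0.002]), 'joint_torque': array([ 1.0000e-03, -5.0798e+01, -8.1000e-02, -2.3615e+01, -6.2000e-02,
        3.8000e-02,  0.0000e+00]), 'eef_pos': array([0.187, 0.648, 0.238]), 'tcp_rot': array([-4.390e-01, -3.111e+00,  3.000e-03]), 'ft_force': array([ 0.131, -0.162,  0.604]), 'torque': array([ 0.005,  0.011, -0.022]), 'finger_gap': np.float64(0.087)}
scene tile [(0.61, [0.454, 0.334, 0.096])]
scene rack [(0.86, [0.481, 0.264, 0.013])]
scene easel [(0.58, [0.658, -0.037, 0.008]), (0.17, [0.47, -0.242, 0.023])]
scene frame [(0.85, [0.246, -0.285, 0.024])]
scene bottle []
scene mug [(0.69, [0.706, -0.276, 0.044])]
scene bed [(0.7, [0.234, -0.289, 0.022])]
scene blue_tile [(0.88, [0.49, 0.219, 0.092])]
scene red_tile [(0.67, [0.48, 0.265, 0.013]), (0.64, [0.469, 0.274, 0.093])]
top tile [(0.88, [0.446, 0.334, 0.103])]
top rack [(0.65, [0.453, 0.262, 0.011])]
top easel [(0.9, [0.632, -0.039, 0.015])]
top frame [(0.78, [0.233, -0.287, 0.021]), (0.58, [0.47, -0.243, 0.026])]
top bottle [(0.72, [0.703, 0.284, 0.088])]
top mug [(0.68, [0.722, -0.275, 0.039]), (0.26, [0.446, 0.332, 0.102])]
top bed [(0.92, [0.465, -0.244, 0.022]), (0.76, [0.232, -0.284, 0.024])]
top blue_tile [(0.71, [0.476, 0.215, 0.118]), (0.54, [0.723, -0.278, 0.042])]
top red_tile [(0.5, [0.457, 0.273, 0.109])]
```

View pics/scene1.png

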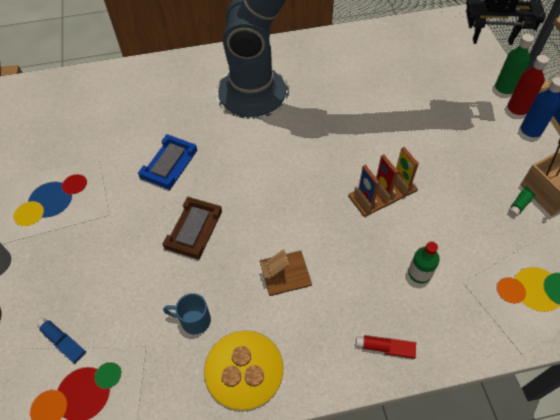

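View pics/top1.png

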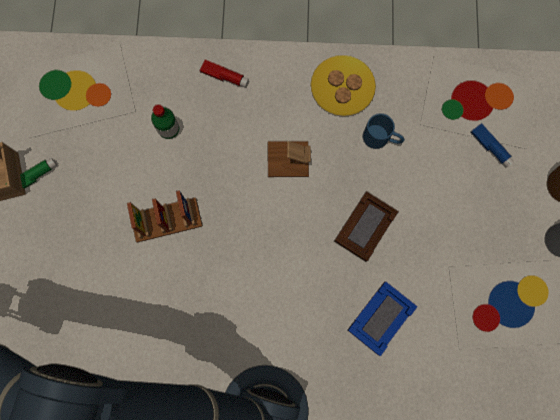

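```bash
cat > a.py <<'E'
from h import *
from cell import *
for n in('top','scene'):
    z=np.load(f'pics/{n}1.png.npz'); c=dict(intrinsics=z['K'],R=z['R'],t=z['t'])
    W=cloud(z['d'],c)
    print(n,'campos',np.round(-z['R'].T@z['t'].ravel(),2), 'table z',np.nanmedian(W[...,2]))
    def sel(x,y,r,lo,hi):
        return W[(np.hypot(W[...,0]-x,W[...,1]-y)<r)&(W[...,2]>lo)&(W[...,2]<hi)]
    def rect(P):
        (a,b),(w,h),an=cv2.minAreaRect((P[:,:2]*1000).astype(np.float32)); return np.round([a,b,w,h,an],1),len(P)
    print('frame',rect(sel(.467,-.243,.12,.012,.04)), np.nanpercentile(sel(.467,-.243,.12,.012,.04)[:,2],[5,50,95]))
    print('rack',rect(sel(.465,.27,.13,.006,.018)),rect(sel(.465,.27,.13,.03,.045)))
    print('easel base',rect(sel(.635,-.04,.1,.005,.014)))
    B=sel(.635,-.04,.1,.03,.12)
    print('board',rect(B),np.round([B.min(0),B.max(0)],3))
    P=B
    m=np.linalg.svd(P-np.median(P,0),full_matrices=False)[2]; print('board axes',np.round(m,2))
    rgb=z['p'].astype(int)
    for nm,y in(('Y',.334),('R',.272),('B',.216)):
        P=sel(.46,y,.05,.06,.16); P=P[np.abs((P[:,1]-y))<.035]
        T=P[P[:,2]>.125]
        print(nm,len(P),np.round([P.min(0),P.max(0)],3),'top',len(T) and (rect(T),np.round(T.mean(0),3)))
E
python3 a.py
python3 - <<'E'
import cv2
a=cv2.imread('pics/scene1.png');b=cv2.imread('pics/top1.png')
f=lambda i,r,c:cv2.resize(i[r:r+75,c:c+100],(400,300),interpolation=cv2.INTER_CUBIC)
cv2.imwrite('pics/crop.png',cv2.vconcat([cv2.hconcat([f(a,140,335),f(a,235,240)]),cv2.hconcat([f(b,180,115),f(b,125,240)])]))
E
```

```text
top campos [ 0.2  -0.02  1.4 ] table z 0.0006761270804492632
frame (array([ 464.5, -243.5,  100.1,  156.9,   58.8]), 1531) [0.0136475  0.02521911 0.03146372]
rack (array([464.4, 270.7, 248.1, 251.1,  21.9]), 1122) (array([463.6, 278.4,  71. , 145.9,  16.3]), 333)
easel base (array([634.2, -39.7, 197. , 188.3,  17. ]), 1070)
board (array([643.8, -61.6,  45.4,  61.2,   1.8]), 408) [[ 0.621 -0.092  0.033]
 [ 0.667 -0.03   0.097]]
board axes [[-0.04  0.77  0.64]
 [ 1.   -0.    0.06]
 [ 0.05  0.64 -0.77]]
Y 285 [[0.416 0.323 0.061]
 [0.48  0.349 0.139]] top ((array([448.2, 336.6,  65.2,  11.2,  16.6]), 127), array([0.448, 0.336, 0.131]))
R 255 [[0.428 0.264 0.06 ]
 [0.491 0.29  0.138]] top ((array([460.6, 277.1,  64.9,  10.5,  16.3]), 122), array([0.46 , 0.277, 0.132]))
B 208 [[0.45  0.208 0.061]
 [0.508 0.233 0.137]] top ((array([479.7, 220.5,  59.2,  11.2,  15.7]), 114), array([0.479, 0.22 , 0.132]))
scene campos [ 1.23 -0.16  1.22] table z 0.0012928159477147896
frame (array([ 465.4, -244.5,  102.8,  159.9,   58.9]), 1496) [0.01381317 0.02570318 0.03146368]
rack (array([467.7, 265.2, 250. , 237.9,  27.7]), 674) (array([465.7, 278. ,  71.8, 150.2,  14.8]), 361)
easel base (array([632.3, -40.7, 177.8, 189.6,  50.8]), 1161)
board (array([643.4, -62.4,  47.1,  62.2,   3.5]), 495) [[ 0.619 -0.093  0.031]
 [ 0.668 -0.031  0.095]]
board axes [[ 0.04 -0.75 -0.66]
 [ 0.98  0.15 -0.1 ]
 [-0.18  0.65 -0.74]]
Y 447 [[0.417 0.32  0.06 ]
 [0.482 0.35  0.138]] top ((array([449.4, 335.7,  64.4,  13.4,  16. ]), 112), array([0.451, 0.335, 0.132]))
R 424 [[0.428 0.263 0.06 ]
 [0.498 0.291 0.139]] top ((array([460. , 276. ,  65. ,  13.3,  15.6]), 114), array([0.462, 0.276, 0.132]))
B 340 [[0.452 0.207 0.061]
 [0.509 0.232 0.137]] top ((array([480.5, 220.1,  57.5,  14.5,  13.4]), 107), array([0.481, 0.219, 0.132]))
```

View pics/crop.png

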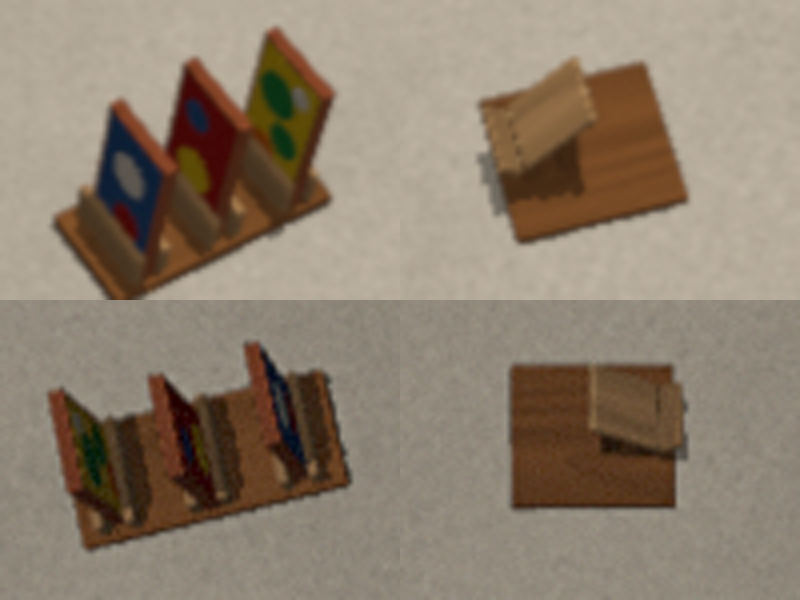

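```bash
cat > b.py <<'E'
from h import *
def rect(P):
    (a,b),(w,h),an=cv2.minAreaRect((P[:,:2]*1000).astype(np.float32)); return np.round([a,b,w,h,an],1)
for n in('top','scene'):
    z=np.load(f'pics/{n}1.png.npz'); W=cloud(z['d'],dict(intrinsics=z['K'],R=z['R'],t=z['t']))
    hsv=cv2.cvtColor(z['p'],cv2.COLOR_RGB2HSV)
    def comp(x,y,r):
        m=((hsv[...,1]>90)&(np.hypot(W[...,0]-x,W[...,1]-y)<r)&(W[...,2]>.004)).astype(np.uint8)
        k,l,s,_=cv2.connectedComponentsWithStats(m); i=1+s[1:,4].argmax(); return W[l==i]
    for nm,x,y in(('easel',.635,-.04),('rack',.465,.27)):
        P=comp(x,y,.13); b=P[(P[:,2]<.016)&(P[:,2]>.006)]
        print(n,nm,len(P),'base',rect(b),'z',np.median(b[:,2]).round(4))
    z0=W
    P=W[(abs(W[...,0]-.643)<.017)&(abs(W[...,1]+.055)<.035)&(W[...,2]>.055)&(W[...,2]<.085)]
    A=np.c_[P[:,:2],np.ones(len(P))]
    for _ in range(5):
        k=np.linalg.lstsq(A,P[:,2],rcond=None)[0]; e=P[:,2]-A@k; g=abs(e)<.004; A=A[g];P=P[g]
    print(n,'board z=ax+by+c',k.round(3),len(P),e.std().round(4), 'y at z=.045 at x=.643', (.045-k[2]-k[0]*.643)/k[1], 'z at y=-.052',k[0]*.643-k[1]*.052+k[2])
E
python3 b.py
```

```text
top easel 1465 base [641.4 -35.5 100.  107.4   2.3] z 0.0104
top rack 2155 base [462.7 278.4  79.4 175.5  16.5] z 0.0119
top board z=ax+by+c [-0.021  0.857  0.131] 114 0.0018 y at z=.045 at x=.643 -0.08432911550580428 z at y=-.052 0.07269114301866365
scene easel 1604 base [644.  -34.8 100.  108.6   2.3] z 0.0108
scene rack 2369 base [466.9 278.9  79.3 176.5  16.3] z 0.0122
scene board z=ax+by+c [-0.083  0.925  0.175] 147 0.0015 y at z=.045 at x=.643 -0.08281372252532357 z at y=-.052 0.07349295377776649
```

Call:
move_arm(
  targets=[
    {"xyz": [0.1,-0.12,0.08],"delta_rot": [0,0,-0.19],"fingers": 1},
    {"xyz": [0.1,-0.12,0],"delta_rot": [0,0,-0.19],"fingers": 1},
    {"xyz": [0.1,-0.12,0],"delta_rot": [0,0,-0.19],"fingers": 1},
    {"xyz": [0.1,-0.12,0],"delta_rot": [0,0,-0.19],"fingers": 1},
    {"xyz": [0.1,-0.12,0],"delta_rot": [0,0,-0.19],"fingers": 1},
    {"xyz": [0.1,-0.12,0],"delta_rot": [0,0,-0.19],"fingers": 1},
    {"xyz": [0.1,-0.12,0],"delta_rot": [0,0,-0.19],"fingers": 1},
    {"xyz": [0.1,-0.12,0],"delta_rot": [0,0,-0.19],"fingers": 1},
    {"xyz": [0.1,-0.12,0],"delta_rot": [0,0,-0.19],"fingers": 1},
    {"xyz": [0.1,-0.12,0],"delta_rot": [0,0,-0.19],"fingers": 1},
  ],
)

```text
time_s: 2.0
eef_pos: [0.4379, 0.3473, 0.2599]
tcp_rot: [-1.876, -2.52, -0.001]
ft_force: [-0.7, 0.0, 0.6]
finger_gap: 0.0868
```

Run:
```python
from h import *
from scipy.spatial.transform import Rotation as R
s=sense();print(s['eef_pos'],R.from_rotvec(s['tcp_rot']).as_matrix().round(3),s['time_s'],np.round(s['joint_pos'],2))
shot('wrist','w1.png')
```

```text
[0.43788407 0.3473147  0.25988026] [[-0.287  0.958  0.   ]
 [ 0.958  0.287  0.001]
 [ 0.     0.001 -1.   ]] 2.0 [-0.97  0.26  0.27  1.8  -0.08  1.09 -0.38]
```

View pics/w1.png

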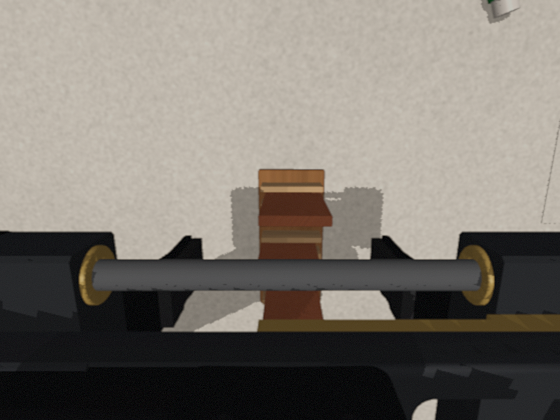

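Run:
```python
from h import *
z=np.load('pics/w1.png.npz'); W=cloud(z['d'],dict(intrinsics=z['K'],R=z['R'],t=z['t']))
print('cam',-z['R'].T@z['t'].ravel())
hsv=cv2.cvtColor(z['p'],cv2.COLOR_RGB2HSV)
m=(W[...,2]>.126)&(W[...,2]<.138)&(hsv[...,1]>100)&(abs(W[...,0]-.46)<.06)
for lo,hi in((.305,.36),(.25,.30),(.2,.245)):
    P=W[m&(W[...,1]>lo)&(W[...,1]<hi)]
    if len(P)>10:print(len(P),cv2.minAreaRect((P[:,:2]*1000).astype(np.float32)),P.mean(0))
m=(W[...,2]<.045)&(W[...,2]>.008)&(hsv[...,1]>100)
P=W[m];print('rack',P.min(0),P.max(0))
```

```text
cam [0.42516062 0.40534645 0.40571243]
941 ((455.4837646484375, 329.18060302734375), (62.00880432128906, 10.679852485656738), 15.39637279510498) [0.45518803 0.3299789  0.13239999]
rack [0.41033517 0.17901677 0.01036444] [0.59750902 0.58395793 0.04499731]
```

Run:
```python
from h import *
print(sense()['eef_pos'])
p,d,c=shot('wrist','w2.png'); W=cloud(d,c); print(sense()['eef_pos'])
print('cam',-np.array(c['R']).T@np.ravel(c['t']),np.array(c['R']).round(3).tolist(),np.array(c['intrinsics']).tolist())
for r in range(165,236,6): print(r,[np.round(W[r,k]*1000).astype(int).tolist() for k in(265,294,315,322,328)], p[r,294])
print('table',np.nanmedian(W[20:150,50:450,2]))
print([(round(q['conf'],2),np.round(q['position'],3)) for q in spot_in('tile','wrist')])
```

```text
[0.44327574 0.34024577 0.26019222]
[0.44140188 0.34276493 0.26012674]
cam [0.42312422 0.40756893 0.40578797] [[0.96, 0.279, 0.002], [0.27, -0.931, 0.246], [0.071, -0.236, -0.969]] [[332.70838389558014, 0.0, 286.18466840829495], [0.0, 332.70838389558014, 207.50443544981428], [0.0, 0.0, 1.0]]
165 [[413, 355, 13], [446, 364, 12], [470, 371, 11], [480, 372, 1], [487, 374, 1]] [136  91  53]
171 [[415, 348, 14], [448, 357, 12], [472, 364, 12], [482, 365, -1], [489, 367, 1]] [136  92  54]
177 [[417, 344, 34], [449, 354, 36], [471, 361, 38], [484, 358, -1], [491, 360, 0]] [118  93  63]
183 [[419, 339, 40], [450, 348, 41], [474, 353, 30], [486, 351, 1], [494, 353, -1]] [144 110  76]
189 [[421, 337, 62], [450, 346, 64], [471, 352, 64], [489, 344, 1], [496, 346, 2]] [85 47 30]
195 [[423, 337, 92], [450, 346, 94], [469, 351, 95], [475, 353, 95], [498, 339, 2]] [82 45 27]
201 [[424, 338, 117], [449, 345, 119], [467, 351, 120], [473, 352, 120], [501, 331, 0]] [79 44 29]
207 [[426, 337, 133], [449, 343, 133], [466, 349, 134], [472, 350, 132], [477, 351, 133]] [102  56  37]
213 [[427, 332, 133], [451, 338, 133], [468, 343, 132], [474, 345, 132], [479, 346, 132]] [101  57  38]
219 [[431, 290, 12], [465, 301, 13], [490, 308, 13], [501, 307, 0], [508, 309, 1]] [93 61 36]
225 [[433, 287, 23], [466, 297, 25], [490, 304, 25], [503, 299, 0], [510, 302, 0]] [82 64 45]
231 [[434, 285, 40], [466, 294, 40], [490, 301, 39], [505, 292, 1], [513, 294, 1]] [123  96  68]
table 0.000900573981549699
[(0.64, array([0.446, 0.344, 0.115]))]
```

Call:
move_arm(
  targets=[
    {"xyz": [0,0,0],"delta_rot": [0,0,0],"fingers": 1},
    {"xyz": [0,0,0],"delta_rot": [0,0,0],"fingers": 1},
    {"xyz": [0,0,0],"delta_rot": [0,0,0],"fingers": 1},
    {"xyz": [0,0,0],"delta_rot": [0,0,0],"fingers": 1},
  ],
)

```text
time_s: 2.55
eef_pos: [0.4364, 0.3494, 0.2595]
tcp_rot: [-1.868, -2.526, -0.0]
ft_force: [0.0, 0.2, 0.4]
finger_gap: 0.0873
```

```bash
cat > tl.py <<'E'
from h import *
import sys
print(sense()['eef_pos'])
p,d,c=shot('wrist',sys.argv[1]); W=cloud(d,c); print(sense()['eef_pos'],sense()['tcp_rot'])
hsv=cv2.cvtColor(p,cv2.COLOR_RGB2HSV)
m=(W[...,2]>.126)&(W[...,2]<.138)&(hsv[...,1]>100)&(abs(W[...,0]-.455)<.06)&(W[...,1]>.305)&(W[...,1]<.36)
P=W[m];print(len(P),cv2.minAreaRect((P[:,:2]*1000).astype(np.float32)),P.mean(0))
E
python3 tl.py w3.png
```

```text
[0.43635169 0.34944428 0.25950278]
[0.43652043 0.34925696 0.259489  ] [-1.86861650e+00 -2.52527468e+00  3.97609900e-05]
929 ((449.87396240234375, 336.79754638671875), (62.30725860595703, 10.610015869140625), 16.159008026123047) [0.44958091 0.33763544 0.13201138]
```

Call:
move_arm(
  targets=[
    {"xyz": [0.026,-0.025,0],"delta_rot": [0,0,-0.027],"fingers": 1},
    {"xyz": [0.026,-0.025,0],"delta_rot": [0,0,0],"fingers": 1},
    {"xyz": [0,0,-0.1],"delta_rot": [0,0,0],"fingers": 1},
    {"xyz": [0,0,-0.1],"delta_rot": [0,0,0],"fingers": 1},
    {"xyz": [0,0,-0.1],"delta_rot": [0,0,0],"fingers": 1},
    {"xyz": [0,0,-0.1],"delta_rot": [0,0,0],"fingers": 1},
    {"xyz": [0,0,-0.1],"delta_rot": [0,0,0],"fingers": 1},
    {"xyz": [0,0,-0.1],"delta_rot": [0,0,0],"fingers": 1},
    {"xyz": [0,0,-0.04],"delta_rot": [0,0,0],"fingers": 1},
    {"xyz": [0,0,-0.038],"delta_rot": [0,0,0],"fingers": 1},
  ],
)

```text
time_s: 3.6
eef_pos: [0.4507, 0.3356, 0.0896]
tcp_rot: [1.889, 2.509, -0.0]
ft_force: [-0.8, -0.1, -0.3]
finger_gap: 0.0873
```

Call:
move_arm(
  targets=[
    {"xyz": [0,0,0],"delta_rot": [0,0,0],"fingers": 1},
    {"xyz": [0,0,0],"delta_rot": [0,0,0],"fingers": 1},
    {"xyz": [0,0,0],"delta_rot": [0,0,0],"fingers": 1},
  ],
  squeeze=10,
)

```text
time_s: 3.9
eef_pos: [0.4507, 0.3366, 0.0912]
tcp_rot: [1.888, 2.51, 0.003]
ft_force: [0.1, 0.3, 0.8]
finger_gap: 0.0873
```

Call:
move_arm(
  targets=[
    {"xyz": [0,0,0],"delta_rot": [0,0,0],"fingers": 0.8},
    {"xyz": [0,0,0],"delta_rot": [0,0,0],"fingers": 0.76},
    {"xyz": [0,0,0],"delta_rot": [0,0,0],"fingers": 0.74},
    {"xyz": [0,0,0],"delta_rot": [0,0,0],"fingers": 0.72},
    {"xyz": [0,0,0],"delta_rot": [0,0,0],"fingers": 0.65},
    {"xyz": [0,0,0],"delta_rot": [0,0,0],"fingers": 0.6},
    {"xyz": [0,0,0],"delta_rot": [0,0,0],"fingers": 0.6},
  ],
  squeeze=10,
)

```text
time_s: 4.6
eef_pos: [0.4498, 0.3361, 0.0901]
tcp_rot: [-1.888, -2.511, 0.0]
ft_force: [-1.5, -0.2, 2.3]
finger_gap: 0.0642
```

Call:
move_arm(
  targets=[
    {"xyz": [0,0,0.02],"delta_rot": [0,0,0],"fingers": 0.6},
    {"xyz": [0,0,0.04],"delta_rot": [0,0,0],"fingers": 0.6},
    {"xyz": [0,0,0.06],"delta_rot": [0,0,0],"fingers": 0.6},
    {"xyz": [0,0,0.08],"delta_rot": [0,0,0],"fingers": 0.6},
    {"xyz": [0,0,0.08],"delta_rot": [0,0,0],"fingers": 0.6},
    {"xyz": [0,0,0.08],"delta_rot": [0,0,0],"fingers": 0.6},
    {"xyz": [0,0,0.08],"delta_rot": [0,0,0],"fingers": 0.6},
    {"xyz": [0,0,0.08],"delta_rot": [0,0,0],"fingers": 0.6},
  ],
)

```text
time_s: 5.4
eef_pos: [0.4501, 0.3359, 0.2216]
tcp_rot: [1.889, 2.51, 0.002]
ft_force: [-0.3, 0.4, -1.5]
finger_gap: 0.0636
```

Call:
move_arm(
  targets=[
    {"xyz": [0,0,0.1],"delta_rot": [0,0,0],"fingers": 0.6},
    {"xyz": [0,0,0.12],"delta_rot": [0,0,0],"fingers": 0.6},
    {"xyz": [0.04,-0.07,0.1],"delta_rot": [0,0,-0.046],"fingers": 0.6},
    {"xyz": [0.07,-0.132,0],"delta_rot": [0,0,-0.092],"fingers": 0.6},
    {"xyz": [0.07,-0.132,0],"delta_rot": [0,0,-0.092],"fingers": 0.6},
    {"xyz": [0.07,-0.132,0],"delta_rot": [0,0,-0.092],"fingers": 0.6},
    {"xyz": [0.07,-0.132,0],"delta_rot": [0,0,-0.092],"fingers": 0.6},
    {"xyz": [0.07,-0.132,0],"delta_rot": [0,0,-0.046],"fingers": 0.6},
    {"xyz": [0.07,-0.132,0],"delta_rot": [0,0,0],"fingers": 0.6},
    {"xyz": [0.07,-0.132,0],"delta_rot": [0,0,0],"fingers": 0.6},
  ],
)

```text
time_s: 6.4
eef_pos: [0.583, 0.0861, 0.3009]
tcp_rot: [2.176, 2.265, 0.002]
ft_force: [0.3, -0.4, -0.7]
finger_gap: 0.0641
```

Call:
move_arm(
  targets=[
    {"xyz": [0.07,-0.132,0],"delta_rot": [-0.08,-0.003,0],"fingers": 0.6},
    {"xyz": [0.07,-0.132,0],"delta_rot": [-0.15,-0.006,0],"fingers": 0.6},
    {"xyz": [0.07,-0.132,0],"delta_rot": [-0.17,-0.007,0],"fingers": 0.6},
    {"xyz": [0.03,-0.058,0],"delta_rot": [-0.17,-0.007,0],"fingers": 0.6},
    {"xyz": [0,0,0],"delta_rot": [-0.17,-0.007,0],"fingers": 0.6},
    {"xyz": [0,0,0],"delta_rot": [-0.17,-0.007,0],"fingers": 0.6},
    {"xyz": [0,0,0],"delta_rot": [-0.17,-0.007,0],"fingers": 0.6},
    {"xyz": [0,0,0],"delta_rot": [-0.17,-0.007,0],"fingers": 0.6},
    {"xyz": [0,0,0],"delta_rot": [-0.15,-0.006,0],"fingers": 0.6},
    {"xyz": [0,0,0],"delta_rot": [-0.1,-0.004,0],"fingers": 0.6},
  ],
)

```text
time_s: 7.4
eef_pos: [0.6426, -0.0241, 0.2998]
tcp_rot: [1.716, 1.79, -0.712]
ft_force: [-0.6, 0.1, -1.1]
finger_gap: 0.0642
```

Call:
move_arm(
  targets=[
    {"xyz": [0,0,0],"delta_rot": [0,0,0],"fingers": 0.6},
    {"xyz": [0,0,0],"delta_rot": [0,0,0],"fingers": 0.6},
    {"xyz": [0,0,0],"delta_rot": [0,0,0],"fingers": 0.6},
    {"xyz": [0,0,0],"delta_rot": [0,0,0],"fingers": 0.6},
  ],
)

```text
time_s: 7.8
eef_pos: [0.6425, -0.027, 0.3009]
tcp_rot: [1.722, 1.788, -0.711]
ft_force: [0.3, 0.4, -1.6]
finger_gap: 0.064
```

```bash
cat > st.py <<'E'
from h import *
import sys
from scipy.spatial.transform import Rotation as R
s=sense();M=R.from_rotvec(s['tcp_rot']).as_matrix();print(s['eef_pos'].round(4),s['time_s'],s['finger_gap'],np.round(s['ft_force'],1),np.round(s['joint_pos'],2)); print(M.round(3))
for n in sys.argv[1:]:
    shot(n.split('_')[0],n+'.png')
E
python3 st.py scene_2 top_2
python3 - <<'E'
import cv2
a=cv2.imread('pics/scene_2.png');b=cv2.imread('pics/top_2.png')
f=lambda i,r,c:cv2.resize(i[r:r+150,c:c+100],(400,600),interpolation=cv2.INTER_CUBIC)
cv2.imwrite('pics/crop2.png',cv2.hconcat([f(a,180,240),f(b,70,240)]))
E
```

```text
[ 0.6425 -0.027   0.3009] 7.8 0.06395984700820974 [ 0.3  0.4 -1.6] [-0.82  0.54  0.69  1.63  0.47  1.24 -0.33]
[[-0.026  0.999  0.029]
 [ 0.707  0.038 -0.706]
 [-0.707  0.002 -0.707]]
```

View pics/crop2.png

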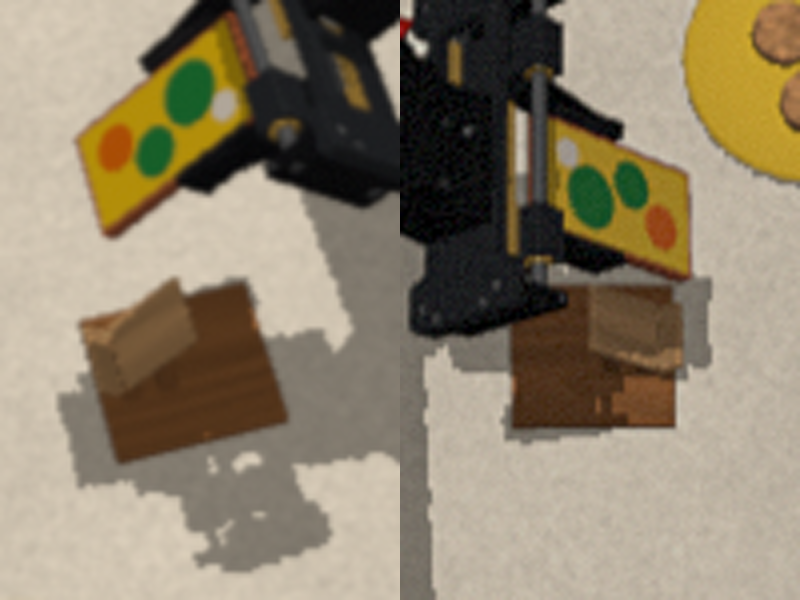

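```bash
cat > tp.py <<'E'
from h import *
import sys
# yellow face fit
for n in sys.argv[1:]:
    z=np.load(f'pics/{n}.png.npz'); W=cloud(z['d'],dict(intrinsics=z['K'],R=z['R'],t=z['t']))
    hsv=cv2.cvtColor(z['p'],cv2.COLOR_RGB2HSV)
    near=(np.linalg.norm(W-np.array([float(v) for v in open('near').read().split()]),axis=-1)<.1)
    m=near&(hsv[...,0]>20)&(hsv[...,0]<75)&(hsv[...,1]>150)&(hsv[...,2]>60)
    P=W[m]; 
    for _ in range(6):
        c=P.mean(0); v=np.linalg.svd(P-c,full_matrices=False)[2]; e=(P-c)@v[2]; g=abs(e)<.004
        P=P[g] if g.sum()>50 else P
    nn=v[2]*np.sign(v[2][2]); pr=(P-c)@v[:2].T
    (a,b),s,an=cv2.minAreaRect((pr*1000).astype(np.float32))
    cen=c+np.array([a,b])/1000@v[:2]
    an=np.radians(an); e1=np.array([np.cos(an),np.sin(an)])@v[:2]; e2=np.cross(nn,e1)
    L=e1 if s[0]>s[1] else e2
    print(n,len(P),'normal',nn.round(3),'face centre',cen.round(4),'size',np.round(s,1),'long axis',L.round(3))
E
echo 0.643 -0.04 0.29 > near; python3 tp.py scene_2 top_2
```

```text
scene_2 889 normal [ 0.012 -0.714  0.701] face centre [ 0.644  -0.0428  0.2932] size [ 65. 114.] long axis [0.004 0.701 0.714]
top_2 667 normal [ 0.039 -0.71   0.703] face centre [ 0.6403 -0.0432  0.2912] size [112.7  61.1] long axis [-0.022  0.702  0.711]
```

Call:
move_arm(
  targets=[
    {"xyz": [0,0,-0.05],"delta_rot": [0,0,0],"fingers": 0.6},
    {"xyz": [0,0,-0.1],"delta_rot": [0,0,0],"fingers": 0.6},
    {"xyz": [0,0,-0.1],"delta_rot": [0,0,0],"fingers": 0.6},
    {"xyz": [0,0,-0.1],"delta_rot": [0,0,0],"fingers": 0.6},
    {"xyz": [0,0,-0.1],"delta_rot": [0,0,0],"fingers": 0.6},
    {"xyz": [0,0,-0.1],"delta_rot": [0,0,0],"fingers": 0.6},
    {"xyz": [0,0,-0.07],"delta_rot": [0,0,0],"fingers": 0.6},
    {"xyz": [0,0,-0.04],"delta_rot": [0,0,0],"fingers": 0.6},
    {"xyz": [0,0,0],"delta_rot": [0,0,0],"fingers": 0.6},
    {"xyz": [0,0,0],"delta_rot": [0,0,0],"fingers": 0.6},
  ],
)

```text
time_s: 8.9
eef_pos: [0.643, -0.0261, 0.1358]
tcp_rot: [1.719, 1.789, -0.711]
ft_force: [0.8, 0.3, -0.8]
finger_gap: 0.0638
```

```bash
python3 st.py top_3 scene_3; echo 0.643 -0.04 0.13 > near; python3 tp.py scene_3 top_3
python3 - <<'E'
import cv2
a=cv2.imread('pics/scene_3.png');b=cv2.imread('pics/top_3.png')
f=lambda i,r,c:cv2.resize(i[r:r+100,c:c+80],(400,500),interpolation=cv2.INTER_CUBIC)
cv2.imwrite('pics/crop3.png',cv2.hconcat([f(a,210,240),f(b,100,250)]))
E
```

```text
[ 0.643  -0.0261  0.1358] 8.9 0.06379355191930004 [ 0.8  0.3 -0.8] [-0.78  0.73  0.64  1.75  0.43  0.98 -0.48]
[[-0.027  0.999  0.03 ]
 [ 0.706  0.04  -0.707]
 [-0.708  0.002 -0.706]]
scene_3 703 normal [ 0.005 -0.716  0.699] face centre [ 0.6458 -0.0419  0.1282] size [ 64.2 116.4] long axis [-0.042  0.698  0.715]
top_3 510 normal [ 0.042 -0.708  0.705] face centre [ 0.6408 -0.0415  0.1274] size [114.8  60.4] long axis [-0.014  0.705  0.709]
```

View pics/crop3.png

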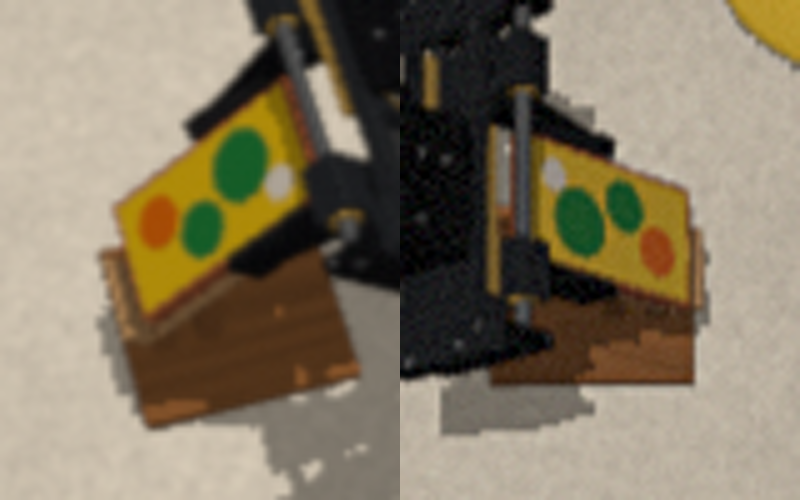

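Call:
move_arm(
  targets=[
    {"xyz": [0,-0.019,-0.019],"delta_rot": [0,0,0],"fingers": 0.6},
    {"xyz": [0,-0.019,-0.019],"delta_rot": [0,0,0],"fingers": 0.6},
    {"xyz": [0,-0.014,-0.014],"delta_rot": [0,0,0],"fingers": 0.6},
    {"xyz": [0,0,0],"delta_rot": [0,0,0],"fingers": 0.6},
  ],
)

```text
time_s: 9.4
eef_pos: [0.6418, -0.0401, 0.1216]
tcp_rot: [1.72, 1.789, -0.715]
ft_force: [-1.2, 0.1, -2.1]
finger_gap: 0.064
```

Call:
move_arm(
  targets=[
    {"xyz": [0,0.014,-0.014],"delta_rot": [0,0,0],"fingers": 0.6},
    {"xyz": [0,0.014,-0.014],"delta_rot": [0,0,0],"fingers": 0.6},
    {"xyz": [0,0.01,-0.01],"delta_rot": [0,0,0],"fingers": 0.6},
    {"xyz": [0,0.006,-0.006],"delta_rot": [0,0,0],"fingers": 0.6},
    {"xyz": [0,0,0],"delta_rot": [0,0,0],"fingers": 0.6},
    {"xyz": [0,0,0],"delta_rot": [0,0,0],"fingers": 0.6},
  ],
)

```text
time_s: 10.0
eef_pos: [0.6426, -0.0279, 0.1111]
tcp_rot: [1.719, 1.789, -0.712]
ft_force: [-0.1, 0.9, -1.3]
finger_gap: 0.0639
```

Call:
move_arm(
  targets=[
    {"xyz": [0,0.003,-0.003],"delta_rot": [0,0,0],"fingers": 0.6},
    {"xyz": [0,0,0],"delta_rot": [0,0,0],"fingers": 0.6},
  ],
)

```text
time_s: 10.2
eef_pos: [0.6425, -0.0272, 0.1103]
tcp_rot: [1.719, 1.79, -0.712]
ft_force: [-0.2, 0.1, -0.1]
finger_gap: 0.0639
```

Call:
move_arm(
  targets=[
    {"xyz": [0,0.003,-0.003],"delta_rot": [0,0,0],"fingers": 0.6},
    {"xyz": [0,0,0],"delta_rot": [0,0,0],"fingers": 0.6},
  ],
)

```text
time_s: 10.4
eef_pos: [0.6425, -0.0263, 0.1095]
tcp_rot: [1.719, 1.79, -0.712]
ft_force: [0.2, 0.0, -2.1]
finger_gap: 0.0638
```

Call:
move_arm(
  targets=[
    {"xyz": [0,0.003,-0.003],"delta_rot": [0,0,0],"fingers": 0.6},
    {"xyz": [0,0,0],"delta_rot": [0,0,0],"fingers": 0.6},
  ],
)

```text
time_s: 10.6
eef_pos: [0.6425, -0.0255, 0.1087]
tcp_rot: [1.719, 1.79, -0.712]
ft_force: [1.1, 0.3, -1.1]
finger_gap: 0.0639
```

Call:
move_arm(
  targets=[
    {"xyz": [0,-0.006,-0.006],"delta_rot": [0,0,0],"fingers": 0.6},
    {"xyz": [0,0,0],"delta_rot": [0,0,0],"fingers": 0.6},
  ],
)

```text
time_s: 10.8
eef_pos: [0.6423, -0.0275, 0.1072]
tcp_rot: [1.719, 1.789, -0.713]
ft_force: [0.5, 0.4, -1.4]
finger_gap: 0.064
```

Call:
move_arm(
  targets=[
    {"xyz": [0,-0.004,-0.004],"delta_rot": [0,0,0],"fingers": 0.6},
    {"xyz": [0,0,0],"delta_rot": [0,0,0],"fingers": 0.6},
  ],
)

```text
time_s: 11.0
eef_pos: [0.6424, -0.0284, 0.1062]
tcp_rot: [1.719, 1.789, -0.713]
ft_force: [-0.1, -0.0, -1.6]
finger_gap: 0.0639
```

Call:
move_arm(
  targets=[
    {"xyz": [0,0,-0.004],"delta_rot": [0,0,0],"fingers": 0.6},
    {"xyz": [0,0,0],"delta_rot": [0,0,0],"fingers": 0.6},
  ],
)

```text
time_s: 11.2
eef_pos: [0.6425, -0.0281, 0.1052]
tcp_rot: [1.719, 1.79, -0.712]
ft_force: [0.2, -0.1, -1.9]
finger_gap: 0.0638
```

Call:
move_arm(
  targets=[
    {"xyz": [0,0,-0.004],"delta_rot": [0,0,0],"fingers": 0.6},
    {"xyz": [0,0,0],"delta_rot": [0,0,0],"fingers": 0.6},
  ],
)

```text
time_s: 11.4
eef_pos: [0.6426, -0.0284, 0.1045]
tcp_rot: [1.719, 1.789, -0.713]
ft_force: [0.5, -0.6, 0.4]
finger_gap: 0.064
```

Call:
move_arm(
  targets=[
    {"xyz": [0,0,-0.004],"delta_rot": [0,0,0],"fingers": 0.6},
    {"xyz": [0,0,0],"delta_rot": [0,0,0],"fingers": 0.6},
  ],
)

```text
time_s: 11.6
eef_pos: [0.6427, -0.0288, 0.1039]
tcp_rot: [1.719, 1.788, -0.713]
ft_force: [0.2, -1.3, 1.8]
finger_gap: 0.0643
```

Call:
move_arm(
  targets=[
    {"xyz": [0,-0.003,-0.003],"delta_rot": [0,0,0],"fingers": 0.6},
    {"xyz": [0,0,0],"delta_rot": [0,0,0],"fingers": 0.6},
  ],
)

```text
time_s: 11.8
eef_pos: [0.6427, -0.0289, 0.1038]
tcp_rot: [1.719, 1.788, -0.713]
ft_force: [-1.2, 1.8, 7.1]
finger_gap: 0.0642
```

Call:
move_arm(
  targets=[
    {"xyz": [0,-0.003,-0.003],"delta_rot": [0,0,0],"fingers": 0.6},
    {"xyz": [0,0,0],"delta_rot": [0,0,0],"fingers": 0.6},
  ],
)

```text
time_s: 12.0
eef_pos: [0.6427, -0.029, 0.1037]
tcp_rot: [1.719, 1.788, -0.713]
ft_force: [-3.6, 4.5, 11.7]
finger_gap: 0.0638
```

```bash
python3 st.py top_4 scene_4; echo 0.643 -0.04 0.10 > near; python3 tp.py scene_4 top_4
```

```text
[ 0.6427 -0.029   0.1037] 12.0 0.06378768518256978 [-3.6  4.5 11.7] [-0.77  0.78  0.63  1.77  0.43  0.93 -0.5 ]
[[-0.028  0.999  0.029]
 [ 0.705  0.04  -0.708]
 [-0.708  0.001 -0.706]]
scene_4 659 normal [ 0.008 -0.714  0.7  ] face centre [ 0.6431 -0.0446  0.0964] size [ 64.5 116. ] long axis [0.01  0.7   0.714]
top_4 480 normal [ 0.031 -0.713  0.701] face centre [ 0.6406 -0.0464  0.0935] size [117.7  61.4] long axis [-0.053  0.699  0.713]
```

Call:
move_arm(
  targets=[
    {"xyz": [0,0.004,0.004],"delta_rot": [0,0,0],"fingers": 0.6},
    {"xyz": [0,0,0],"delta_rot": [0,0,0],"fingers": 0.6},
  ],
)

```text
time_s: 12.3
eef_pos: [0.6426, -0.029, 0.1037]
tcp_rot: [1.719, 1.789, -0.713]
ft_force: [-1.7, 0.2, 6.4]
finger_gap: 0.064
```

Call:
move_arm(
  targets=[
    {"xyz": [0,0,0],"delta_rot": [0,0,0],"fingers": 0.76},
    {"xyz": [0,0,0],"delta_rot": [0,0,0],"fingers": 0.8},
    {"xyz": [0,0,0],"delta_rot": [0,0,0],"fingers": 0.88},
    {"xyz": [0,0,0],"delta_rot": [0,0,0],"fingers": 1},
    {"xyz": [0,0,0],"delta_rot": [0,0,0],"fingers": 1},
  ],
)

```text
time_s: 12.8
eef_pos: [0.6424, -0.0286, 0.1026]
tcp_rot: [1.719, 1.79, -0.712]
ft_force: [-0.3, -0.3, 0.2]
finger_gap: 0.0835
```

```bash
python3 st.py top_5 scene_5; python3 tp.py scene_5 top_5
```

```text
[ 0.6424 -0.0286  0.1026] 12.8 0.08348138623993465 [-0.3 -0.3  0.2] [-0.77  0.78  0.63  1.77  0.43  0.93 -0.5 ]
[[-0.028  0.999  0.029]
 [ 0.706  0.04  -0.707]
 [-0.707  0.    -0.707]]
scene_5 678 normal [ 0.018 -0.707  0.707] face centre [ 0.6422 -0.0446  0.0961] size [ 60.  114.8] long axis [-0.016  0.707  0.707]
top_5 504 normal [ 0.036 -0.708  0.706] face centre [ 0.642  -0.045   0.0945] size [119.4  59. ] long axis [-0.038  0.705  0.708]
```

Call:
move_arm(
  targets=[
    {"xyz": [0,0.02,0.02],"delta_rot": [0,0,0],"fingers": 1},
    {"xyz": [0,0.04,0.04],"delta_rot": [0,0,0],"fingers": 1},
    {"xyz": [0,0.06,0.06],"delta_rot": [0,0,0],"fingers": 1},
    {"xyz": [0,0.08,0.08],"delta_rot": [0,0,0],"fingers": 1},
    {"xyz": [0,0.08,0.08],"delta_rot": [0,0,0],"fingers": 1},
    {"xyz": [0,0.08,0.08],"delta_rot": [0,0,0],"fingers": 1},
    {"xyz": [0,0,0.12],"delta_rot": [0.1,0.004,0],"fingers": 1},
    {"xyz": [0,0,0.16],"delta_rot": [0.2,0.008,0],"fingers": 1},
    {"xyz": [0,0,0.16],"delta_rot": [0.2,0.008,0],"fingers": 1},
    {"xyz": [0,0,0.16],"delta_rot": [0.2,0.008,0],"fingers": 1},
  ],
)

```text
time_s: 13.9
eef_pos: [0.6423, 0.0625, 0.3461]
tcp_rot: [1.947, 2.03, -0.406]
ft_force: [1.5, -0.1, -0.0]
finger_gap: 0.087
```

Call:
move_arm(
  targets=[
    {"xyz": [0.003,-0.06,0.06],"delta_rot": [0.2,0.008,0],"fingers": 1},
    {"xyz": [0.003,-0.09,0],"delta_rot": [0.2,0.008,0],"fingers": 1},
    {"xyz": [0.003,-0.09,0],"delta_rot": [0.2,0.008,0],"fingers": 1},
    {"xyz": [0.003,-0.09,0],"delta_rot": [0.2,0.008,0],"fingers": 1},
    {"xyz": [0.003,-0.09,0],"delta_rot": [0.2,0.008,0],"fingers": 1},
    {"xyz": [0.003,-0.09,0],"delta_rot": [0.2,0.008,0],"fingers": 1},
    {"xyz": [0.003,-0.09,0],"delta_rot": [0.2,0.008,0],"fingers": 1},
    {"xyz": [0.003,-0.09,0],"delta_rot": [0.2,0.008,0],"fingers": 1},
    {"xyz": [0,-0.09,0],"delta_rot": [0.2,0.008,0],"fingers": 1},
    {"xyz": [0,-0.08,0],"delta_rot": [0.2,0.008,0],"fingers": 1},
  ],
)

```text
time_s: 14.9
eef_pos: [0.6485, -0.1545, 0.3596]
tcp_rot: [-1.816, -1.894, -0.597]
ft_force: [1.1, -0.1, -0.8]
finger_gap: 0.087
```

Call:
move_arm(
  targets=[
    {"xyz": [0,0,-0.05],"delta_rot": [0.2,0.008,0],"fingers": 1},
    {"xyz": [0,0,-0.05],"delta_rot": [0.1,0.004,0],"fingers": 1},
    {"xyz": [0,0,0],"delta_rot": [0,0,0],"fingers": 1},
    {"xyz": [0,0,0],"delta_rot": [0,0,0],"fingers": 1},
    {"xyz": [0,0,0],"delta_rot": [0,0,0],"fingers": 1},
  ],
)

```text
time_s: 15.4
eef_pos: [0.6491, -0.1524, 0.3349]
tcp_rot: [-1.718, -1.794, -0.714]
ft_force: [0.3, 0.7, -0.3]
finger_gap: 0.0873
```

```bash
python3 st.py top_6 scene_6; python3 tp.py scene_6 top_6
```

```text
[ 0.6491 -0.1524  0.3349] 15.4 0.0873452693450213 [ 0.3  0.7 -0.3] [ 0.22  0.61  0.39  1.33 -0.84  1.75  0.71]
[[-0.032  0.999 -0.027]
 [ 0.707  0.042  0.706]
 [ 0.707  0.004 -0.708]]
scene_6 679 normal [ 0.03  -0.711  0.703] face centre [ 0.6438 -0.0442  0.0966] size [ 58.4 116.4] long axis [-0.019  0.703  0.711]
top_6 512 normal [ 0.043 -0.707  0.706] face centre [ 0.6421 -0.0448  0.0948] size [114.7  57.8] long axis [-0.025  0.706  0.708]
```

Call:
move_arm(
  targets=[
    {"xyz": [-0.01,0,-0.05],"delta_rot": [0,0,0],"fingers": 1},
    {"xyz": [0,0,-0.1],"delta_rot": [0,0,0],"fingers": 1},
    {"xyz": [0,0,-0.1],"delta_rot": [0,0,0],"fingers": 1},
    {"xyz": [0,0,-0.1],"delta_rot": [0,0,0],"fingers": 1},
    {"xyz": [0,0,-0.1],"delta_rot": [0,0,0],"fingers": 1},
    {"xyz": [0,0,-0.08],"delta_rot": [0,0,0],"fingers": 1},
    {"xyz": [0,0.04,-0.04],"delta_rot": [0,0,0],"fingers": 1},
    {"xyz": [0,0.06,-0.06],"delta_rot": [0,0,0],"fingers": 1},
    {"xyz": [0,0.06,-0.06],"delta_rot": [0,0,0],"fingers": 1},
    {"xyz": [0,0.04,-0.04],"delta_rot": [0,0,0],"fingers": 1},
  ],
)

```text
time_s: 16.5
eef_pos: [0.646, -0.1014, 0.1499]
tcp_rot: [-1.717, -1.79, -0.714]
ft_force: [-0.4, 0.2, 0.8]
finger_gap: 0.0872
```

Call:
move_arm(
  targets=[
    {"xyz": [0,0,0],"delta_rot": [0,0,0],"fingers": 1},
    {"xyz": [0,0,0],"delta_rot": [0,0,0],"fingers": 1},
    {"xyz": [0,0,0],"delta_rot": [0,0,0],"fingers": 1},
    {"xyz": [0,0,0],"delta_rot": [0,0,0],"fingers": 1},
  ],
)

```text
time_s: 16.9
eef_pos: [0.6463, -0.1049, 0.1511]
tcp_rot: [-1.722, -1.79, -0.714]
ft_force: [0.3, 0.5, -0.1]
finger_gap: 0.0868
```

```bash
python3 st.py wrist_7; echo 0.6425 -0.0447 0.0955 > near; python3 tp.py wrist_7
```

```text
[ 0.6463 -0.1049  0.1511] 16.9 0.08678337120368897 [ 0.3  0.5 -0.1] [ 0.17  0.74  0.34  1.56 -0.89  1.47  0.9 ]
[[-0.028  0.999 -0.026]
 [ 0.707  0.038  0.706]
 [ 0.707  0.002 -0.708]]
wrist_7 9095 normal [ 0.031 -0.706  0.708] face centre [ 0.6435 -0.0356  0.1043] size [58.2 88.6] long axis [ 0.027 -0.707 -0.706]
```

View pics/wrist_7.png

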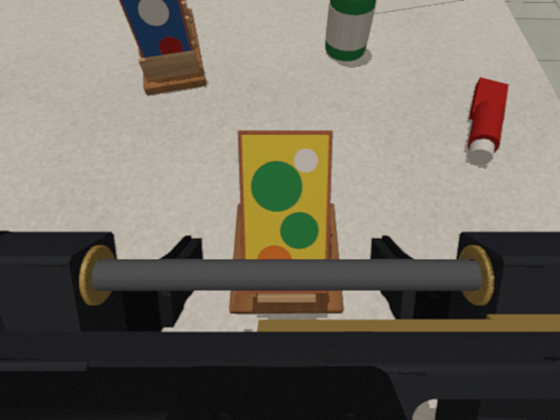

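Call:
move_arm(
  targets=[
    {"xyz": [-0.003,0.04,-0.035],"delta_rot": [0,0,0],"fingers": 1},
    {"xyz": [-0.003,0.055,-0.05],"delta_rot": [0,0,0],"fingers": 1},
    {"xyz": [-0.003,0.055,-0.05],"delta_rot": [0,0,0],"fingers": 1},
    {"xyz": [-0.002,0.04,-0.04],"delta_rot": [0,0,0],"fingers": 1},
    {"xyz": [0,0.03,-0.028],"delta_rot": [0,0,0],"fingers": 1},
    {"xyz": [0,0.018,-0.017],"delta_rot": [0,0,0],"fingers": 1},
    {"xyz": [0,0,0],"delta_rot": [0,0,0],"fingers": 1},
    {"xyz": [0,0,0],"delta_rot": [0,0,0],"fingers": 1},
    {"xyz": [0,0,0],"delta_rot": [0,0,0],"fingers": 1},
  ],
)

```text
time_s: 17.85
eef_pos: [0.6436, -0.0452, 0.0958]
tcp_rot: [-1.721, -1.79, -0.714]
ft_force: [0.2, -0.5, 0.9]
finger_gap: 0.0873
```

Good. Close gently and lift off along the board normal, checking the force.

Call:
move_arm(
  targets=[
    {"xyz": [0,0,0],"delta_rot": [0,0,0],"fingers": 0.8},
    {"xyz": [0,0,0],"delta_rot": [0,0,0],"fingers": 0.76},
    {"xyz": [0,0,0],"delta_rot": [0,0,0],"fingers": 0.74},
    {"xyz": [0,0,0],"delta_rot": [0,0,0],"fingers": 0.72},
    {"xyz": [0,0,0],"delta_rot": [0,0,0],"fingers": 0.65},
    {"xyz": [0,0,0],"delta_rot": [0,0,0],"fingers": 0.6},
    {"xyz": [0,0,0],"delta_rot": [0,0,0],"fingers": 0.6},
  ],
  squeeze=11,
)

```text
time_s: 18.55
eef_pos: [0.6433, -0.0442, 0.0954]
tcp_rot: [-1.72, -1.789, -0.713]
ft_force: [1.2, -0.1, 0.1]
finger_gap: 0.064
```

Call:
move_arm(
  targets=[
    {"xyz": [0,0,0.008],"delta_rot": [0,0,0],"fingers": 0.6},
    {"xyz": [0,0,0.02],"delta_rot": [0,0,0],"fingers": 0.6},
    {"xyz": [0,0,0.04],"delta_rot": [0,0,0],"fingers": 0.6},
    {"xyz": [0,0,0.06],"delta_rot": [0,0,0],"fingers": 0.6},
    {"xyz": [0,0,0.08],"delta_rot": [0,0,0],"fingers": 0.6},
    {"xyz": [0,0,0.08],"delta_rot": [0,0,0],"fingers": 0.6},
    {"xyz": [0,0,0.08],"delta_rot": [0,0,0],"fingers": 0.6},
    {"xyz": [0,0,0.08],"delta_rot": [0,0,0],"fingers": 0.6},
    {"xyz": [0,0,0.06],"delta_rot": [0,0,0],"fingers": 0.6},
    {"xyz": [0,0,0.04],"delta_rot": [0,0,0],"fingers": 0.6},
  ],
)

```text
time_s: 19.55
eef_pos: [0.6435, -0.0443, 0.2344]
tcp_rot: [-1.72, -1.791, -0.715]
ft_force: [0.1, 0.5, -0.9]
finger_gap: 0.0638
```

```bash
python3 st.py scene_8 top_8; echo 0.6425 -0.0447 0.23 > near; python3 tp.py scene_8 top_8
```

```text
[ 0.6435 -0.0443  0.2344] 19.55 0.06375838121719757 [ 0.1  0.5 -0.9] [ 0.09  0.6   0.34  1.58 -0.88  1.49  0.76]
[[-0.03   0.999 -0.026]
 [ 0.706  0.04   0.707]
 [ 0.707  0.002 -0.707]]
scene_8 356 normal [-0.035 -0.71   0.704] face centre [ 0.6446 -0.038   0.2428] size [94.  62.6] long axis [-0.039  0.705  0.708]
top_8 529 normal [ 0.039 -0.705  0.708] face centre [ 0.6433 -0.0438  0.2362] size [112.9  58.4] long axis [-0.038  0.707  0.706]
```

Call:
move_arm(
  targets=[
    {"xyz": [0,0,0.03],"delta_rot": [-0.08,-0.0032,0],"fingers": 0.6},
    {"xyz": [0,0,0.03],"delta_rot": [-0.15,-0.006,0],"fingers": 0.6},
    {"xyz": [-0.02,-0.02,0],"delta_rot": [-0.18,-0.0072,0],"fingers": 0.6},
    {"xyz": [-0.044,-0.05,0],"delta_rot": [-0.18,-0.0072,0],"fingers": 0.6},
    {"xyz": [-0.044,-0.05,0],"delta_rot": [-0.18,-0.0072,0],"fingers": 0.6},
    {"xyz": [-0.044,-0.05,0],"delta_rot": [-0.18,-0.0072,0],"fingers": 0.6},
    {"xyz": [-0.044,-0.05,0],"delta_rot": [-0.18,-0.0072,0],"fingers": 0.6},
    {"xyz": [-0.044,-0.05,0],"delta_rot": [-0.17,-0.0068,0],"fingers": 0.6},
    {"xyz": [-0.044,-0.05,0],"delta_rot": [-0.13,-0.0052,0],"fingers": 0.6},
    {"xyz": [-0.044,-0.05,0],"delta_rot": [-0.07,-0.0028,0],"fingers": 0.6},
  ],
)

```text
time_s: 20.65
eef_pos: [0.5609, -0.1349, 0.2472]
tcp_rot: [2.172, 2.268, -0.001]
ft_force: [-0.3, 0.2, -1.7]
finger_gap: 0.064
```

Call:
move_arm(
  targets=[
    {"xyz": [-0.044,-0.05,0],"delta_rot": [0,0,0.08],"fingers": 0.6},
    {"xyz": [-0.044,-0.05,0],"delta_rot": [0,0,0.18],"fingers": 0.6},
    {"xyz": [-0.044,-0.05,0],"delta_rot": [0,0,0.22],"fingers": 0.6},
    {"xyz": [-0.044,-0.05,0],"delta_rot": [0,0,0.22],"fingers": 0.6},
    {"xyz": [-0.044,-0.05,0],"delta_rot": [0,0,0.22],"fingers": 0.6},
    {"xyz": [-0.044,-0.05,0],"delta_rot": [0,0,0.22],"fingers": 0.6},
    {"xyz": [-0.044,-0.05,0],"delta_rot": [0,0,0.22],"fingers": 0.6},
    {"xyz": [-0.044,-0.05,0],"delta_rot": [0,0,0.22],"fingers": 0.6},
    {"xyz": [-0.034,-0.03,0],"delta_rot": [0,0,0.18],"fingers": 0.6},
    {"xyz": [0,0,0],"delta_rot": [0,0,0.123],"fingers": 0.6},
  ],
)

```text
time_s: 21.65
eef_pos: [0.4631, -0.2452, 0.2473]
tcp_rot: [-0.845, -3.025, -0.0]
ft_force: [0.0, 0.6, -0.1]
finger_gap: 0.0638
```

Call:
move_arm(
  targets=[
    {"xyz": [0,0,0],"delta_rot": [0,0,0],"fingers": 0.6},
    {"xyz": [0,0,0],"delta_rot": [0,0,0],"fingers": 0.6},
    {"xyz": [0,0,0],"delta_rot": [0,0,0],"fingers": 0.6},
    {"xyz": [0,0,0],"delta_rot": [0,0,0],"fingers": 0.6},
  ],
)

```text
time_s: 22.05
eef_pos: [0.465, -0.2437, 0.2472]
tcp_rot: [-0.845, -3.026, -0.001]
ft_force: [0.2, -0.1, -0.6]
finger_gap: 0.0644
```

```bash
python3 st.py scene_9 top_9 wrist_9; echo 0.465 -0.244 0.25 > near; python3 tp.py scene_9 top_9 wrist_9;  python3 - <<'E'
import cv2
a=cv2.imread('pics/scene_9.png');b=cv2.imread('pics/top_9.png')
f=lambda i,r,c:cv2.resize(i[r:r+140,c:c+110],(440,560),interpolation=cv2.INTER_CUBIC)[:,:400]
cv2.imwrite('pics/crop9.png',cv2.hconcat([f(a,140,150),f(b,150,310)]))
E
```

```text
[ 0.465  -0.2437  0.2472] 22.05 0.06435100733125677 [ 0.2 -0.1 -0.6] [ 0.01  0.22  0.47  1.9  -0.12  1.04  1.55]
[[-0.855  0.518  0.   ]
 [ 0.518  0.855  0.   ]
 [ 0.     0.    -1.   ]]
scene_9 452 normal [-0.013 -0.034  0.999] face centre [ 0.4658 -0.2435  0.2491] size [ 60.1 113.6] long axis [-0.847  0.532  0.007]tp.py:11: RuntimeWarning: Mean of empty slice.
  c=P.mean(0); v=np.linalg.svd(P-c,full_matrices=False)[2]; e=(P-c)@v[2]; g=abs(e)<.004
  ret = um.true_divide(
Traceback (most recent call last):
  File "tp.py", line 11, in <module>
    c=P.mean(0); v=np.linalg.svd(P-c,full_matrices=False)[2]; e=(P-c)@v[2]; g=abs(e)<.004
                                                                      ~^^^
IndexError: index 2 is out of bounds for axis 0 with size 0
```

View pics/crop9.png

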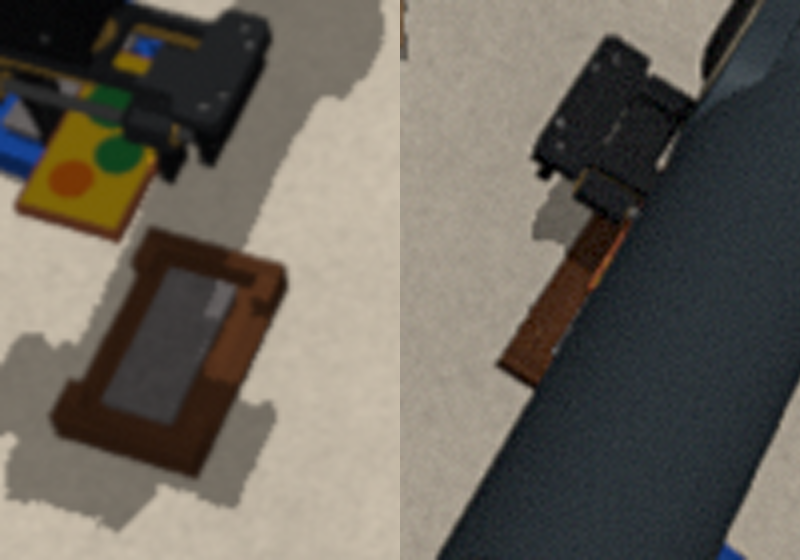

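Call:
move_arm(
  targets=[
    {"xyz": [0,0,-0.06],"delta_rot": [0,0,0],"fingers": 0.6},
    {"xyz": [0,0,-0.12],"delta_rot": [0,0,0],"fingers": 0.6},
    {"xyz": [0,0,-0.12],"delta_rot": [0,0,0],"fingers": 0.6},
    {"xyz": [0,0,-0.12],"delta_rot": [0,0,0],"fingers": 0.6},
    {"xyz": [0,0,-0.12],"delta_rot": [0,0,0],"fingers": 0.6},
    {"xyz": [0,0,-0.1],"delta_rot": [0,0,0],"fingers": 0.6},
    {"xyz": [0,0,-0.06],"delta_rot": [0,0,0],"fingers": 0.6},
    {"xyz": [0,0,-0.04],"delta_rot": [0,0,0],"fingers": 0.6},
    {"xyz": [0,0,0],"delta_rot": [0,0,0],"fingers": 0.6},
    {"xyz": [0,0,0],"delta_rot": [0,0,0],"fingers": 0.6},
  ],
)

```text
time_s: 23.2
eef_pos: [0.4652, -0.2445, 0.0628]
tcp_rot: [0.845, 3.025, 0.001]
ft_force: [0.4, 0.7, -1.3]
finger_gap: 0.0639
```

```bash
python3 st.py scene_10; echo 0.465 -0.244 0.06 > near; python3 tp.py scene_10;  python3 - <<'E'
import cv2
a=cv2.imread('pics/scene_10.png')
cv2.imwrite('pics/crop10.png',cv2.resize(a[180:280,140:260],(720,600),interpolation=cv2.INTER_CUBIC))
E
```

```text
[ 0.4652 -0.2445  0.0628] 23.2 0.0639274811715328 [ 0.4  0.7 -1.3] [ 0.11  0.48  0.38  2.06 -0.29  0.65  1.71]
[[-0.855  0.518  0.001]
 [ 0.518  0.855  0.   ]
 [-0.001  0.001 -1.   ]]
scene_10 185 normal [-0.051 -0.139  0.989] face centre [ 0.4665 -0.2466  0.0656] size [ 52.3 115.3] long axis [-0.895  0.446  0.016]
```

View pics/crop10.png

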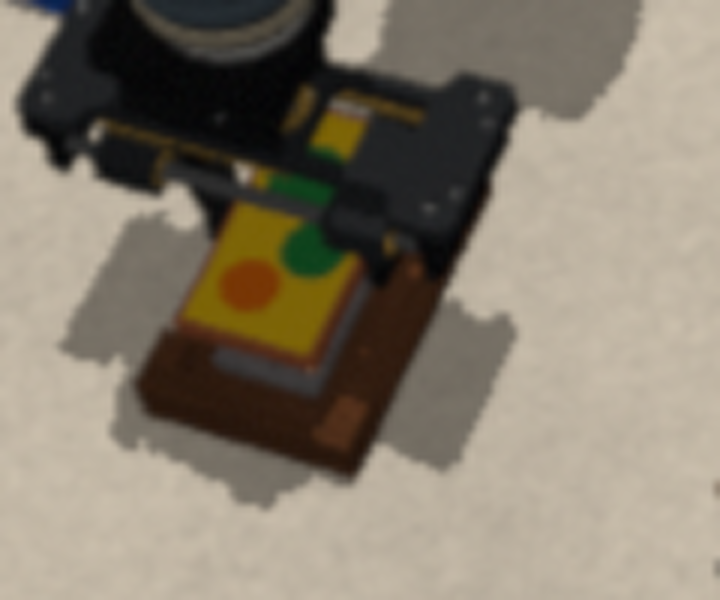

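Call:
move_arm(
  targets=[
    {"xyz": [0,0,-0.03],"delta_rot": [0,0,0],"fingers": 0.6},
    {"xyz": [0,0,-0.03],"delta_rot": [0,0,0],"fingers": 0.6},
    {"xyz": [0,0,-0.02],"delta_rot": [0,0,0],"fingers": 0.6},
    {"xyz": [0,0,-0.012],"delta_rot": [0,0,0],"fingers": 0.6},
    {"xyz": [0,0,0],"delta_rot": [0,0,0],"fingers": 0.6},
  ],
)

```text
time_s: 23.75
eef_pos: [0.4644, -0.244, 0.0387]
tcp_rot: [-0.845, -3.025, -0.001]
ft_force: [0.3, -0.2, -1.3]
finger_gap: 0.0642
```

Call:
move_arm(
  targets=[
    {"xyz": [0,0,-0.006],"delta_rot": [0,0,0],"fingers": 0.6},
    {"xyz": [0,0,-0.006],"delta_rot": [0,0,0],"fingers": 0.6},
    {"xyz": [0,0,0],"delta_rot": [0,0,0],"fingers": 0.6},
  ],
)

```text
time_s: 24.05
eef_pos: [0.4647, -0.2441, 0.0363]
tcp_rot: [0.845, 3.026, 0.001]
ft_force: [-0.2, -0.6, -0.9]
finger_gap: 0.0636
```

Call:
move_arm(
  targets=[
    {"xyz": [0,0,-0.006],"delta_rot": [0,0,0],"fingers": 0.6},
    {"xyz": [0,0,0],"delta_rot": [0,0,0],"fingers": 0.6},
  ],
)

```text
time_s: 24.25
eef_pos: [0.4647, -0.2441, 0.0347]
tcp_rot: [0.845, 3.026, 0.001]
ft_force: [-0.7, -0.4, -1.2]
finger_gap: 0.0638
```

Call:
move_arm(
  targets=[
    {"xyz": [0,0,-0.004],"delta_rot": [0,0,0],"fingers": 0.6},
    {"xyz": [0,0,0],"delta_rot": [0,0,0],"fingers": 0.6},
  ],
)

```text
time_s: 24.45
eef_pos: [0.4649, -0.2442, 0.0339]
tcp_rot: [0.845, 3.025, 0.001]
ft_force: [-0.3, -0.0, -0.7]
finger_gap: 0.0639
```

Call:
move_arm(
  targets=[
    {"xyz": [0,0,-0.004],"delta_rot": [0,0,0],"fingers": 0.6},
    {"xyz": [0,0,0],"delta_rot": [0,0,0],"fingers": 0.6},
  ],
)

```text
time_s: 24.65
eef_pos: [0.4649, -0.2442, 0.0331]
tcp_rot: [0.845, 3.025, 0.001]
ft_force: [-0.7, 0.0, 3.4]
finger_gap: 0.0637
```

Call:
move_arm(
  targets=[
    {"xyz": [0,0,-0.004],"delta_rot": [0,0,0],"fingers": 0.6},
    {"xyz": [0,0,0],"delta_rot": [0,0,0],"fingers": 0.6},
  ],
)

```text
time_s: 24.85
eef_pos: [0.4649, -0.2442, 0.032]
tcp_rot: [0.845, 3.025, 0.001]
ft_force: [-1.4, 0.5, 3.9]
finger_gap: 0.0643
```

Call:
move_arm(
  targets=[
    {"xyz": [0,0,-0.004],"delta_rot": [0,0,0],"fingers": 0.6},
    {"xyz": [0,0,0],"delta_rot": [0,0,0],"fingers": 0.6},
  ],
)

```text
time_s: 25.05
eef_pos: [0.4649, -0.2442, 0.0308]
tcp_rot: [0.845, 3.025, 0.001]
ft_force: [-0.2, 0.3, 4.2]
finger_gap: 0.0641
```

Call:
move_arm(
  targets=[
    {"xyz": [0,0,-0.004],"delta_rot": [0,0,0],"fingers": 0.6},
    {"xyz": [0,0,0],"delta_rot": [0,0,0],"fingers": 0.6},
  ],
)

```text
time_s: 25.25
eef_pos: [0.4649, -0.2442, 0.0297]
tcp_rot: [0.845, 3.025, 0.001]
ft_force: [-0.6, 0.2, 3.6]
finger_gap: 0.0638
```

Call:
move_arm(
  targets=[
    {"xyz": [0,0,-0.004],"delta_rot": [0,0,0],"fingers": 0.6},
    {"xyz": [0,0,0],"delta_rot": [0,0,0],"fingers": 0.6},
  ],
)

```text
time_s: 25.45
eef_pos: [0.4649, -0.2442, 0.0287]
tcp_rot: [0.845, 3.025, 0.001]
ft_force: [-0.1, 0.4, 3.2]
finger_gap: 0.0642
```

Call:
move_arm(
  targets=[
    {"xyz": [0,0,-0.004],"delta_rot": [0,0,0],"fingers": 0.6},
    {"xyz": [0,0,0],"delta_rot": [0,0,0],"fingers": 0.6},
  ],
)

```text
time_s: 25.65
eef_pos: [0.4649, -0.2442, 0.0279]
tcp_rot: [0.845, 3.025, 0.001]
ft_force: [0.1, 0.2, 4.0]
finger_gap: 0.0639
```

Call:
move_arm(
  targets=[
    {"xyz": [0,0,-0.002],"delta_rot": [0,0,0],"fingers": 0.6},
    {"xyz": [0,0,0],"delta_rot": [0,0,0],"fingers": 0.6},
  ],
)

```text
time_s: 25.85
eef_pos: [0.4649, -0.2442, 0.0278]
tcp_rot: [0.845, 3.025, 0.001]
ft_force: [-0.8, 0.5, 9.9]
finger_gap: 0.0638
```

```bash
python3 st.py scene_11; echo 0.465 -0.244 0.03 > near; python3 tp.py scene_11
```

```text
[ 0.4649 -0.2442  0.0278] 25.85 0.0637712962240956 [-0.8  0.5  9.9] [ 0.13  0.54  0.35  2.08 -0.33  0.58  1.74]
[[-0.855  0.518  0.001]
 [ 0.518  0.855  0.001]
 [-0.     0.001 -1.   ]]
scene_11 290 normal [-0.025 -0.062  0.998] face centre [ 0.4657 -0.2442  0.0302] size [ 58.3 114.9] long axis [-0.849  0.529  0.012]
```

Call:
move_arm(
  targets=[
    {"xyz": [0,0,0.002],"delta_rot": [0,0,0],"fingers": 0.6},
    {"xyz": [0,0,0],"delta_rot": [0,0,0],"fingers": 0.76},
    {"xyz": [0,0,0],"delta_rot": [0,0,0],"fingers": 0.8},
    {"xyz": [0,0,0],"delta_rot": [0,0,0],"fingers": 0.9},
    {"xyz": [0,0,0],"delta_rot": [0,0,0],"fingers": 0.95},
    {"xyz": [0,0,0],"delta_rot": [0,0,0],"fingers": 0.95},
  ],
)

```text
time_s: 26.5
eef_pos: [0.4647, -0.2442, 0.0277]
tcp_rot: [-0.845, -3.026, -0.001]
ft_force: [-0.3, -0.0, 0.1]
finger_gap: 0.0807
```

Call:
move_arm(
  targets=[
    {"xyz": [0,0,0.02],"delta_rot": [0,0,0],"fingers": 0.95},
    {"xyz": [0,0,0.06],"delta_rot": [0,0,0],"fingers": 0.95},
    {"xyz": [0,0,0.1],"delta_rot": [0,0,0],"fingers": 0.95},
    {"xyz": [0,0,0.1],"delta_rot": [0,0,0],"fingers": 0.95},
    {"xyz": [0,0,0.1],"delta_rot": [0,0,0],"fingers": 0.95},
    {"xyz": [0,0,0.1],"delta_rot": [0,0,0],"fingers": 0.95},
    {"xyz": [0,0,0.1],"delta_rot": [0,0,0],"fingers": 0.95},
    {"xyz": [0,0,0],"delta_rot": [0,0,0],"fingers": 0.95},
    {"xyz": [0,0,0],"delta_rot": [0,0,0],"fingers": 0.95},
    {"xyz": [0,0,0],"delta_rot": [0,0,0],"fingers": 0.95},
  ],
)

```text
time_s: 27.5
eef_pos: [0.464, -0.2437, 0.1719]
tcp_rot: [-0.845, -3.024, -0.001]
ft_force: [-0.4, -0.5, -0.9]
finger_gap: 0.0831
```

```bash
python3 st.py scene_12 wrist_12; python3 tp.py scene_12 wrist_12
python3 - <<'E'
from h import *
a=cv2.imread('pics/scene_12.png')
cv2.imwrite('pics/crop12.png',cv2.resize(a[180:280,140:260],(720,600),interpolation=cv2.INTER_CUBIC))
z=np.load('pics/scene_12.png.npz');W=cloud(z['d'],dict(intrinsics=z['K'],R=z['R'],t=z['t']))
o=np.array([.465,-.244]);a=np.radians(-31.2);ex=np.array([np.cos(a),np.sin(a)]);ey=np.array([-ex[1],ex[0]])
X=(W[...,:2]-o)@ex;Y=(W[...,:2]-o)@ey;Z=W[...,2]
s=lambda m:(int(m.sum()),np.round(np.nanmedian(Z[m])*1000,2))
print('rim+x',s((abs(X-.071)<.004)&(abs(Y)<.04)),'rim-x',s((abs(X+.071)<.004)&(abs(Y)<.04)))
for x in(-.05,-.03,0,.03,.05): print('tile',x,[s((abs(X-x)<.008)&(abs(Y-y)<.01)) for y in(-.018,.018)])
E
```

```text
[ 0.464  -0.2437  0.1719] 27.5 0.08305052542957542 [-0.4 -0.5 -0.9] [ 0.03  0.32  0.46  1.98 -0.18  0.88  1.61]
[[-0.855  0.518 -0.002]
 [ 0.518  0.855  0.001]
 [ 0.002  0.    -1.   ]]
scene_12 633 normal [-0.006 -0.002  1.   ] face centre [ 0.4649 -0.2434  0.0295] size [115.8  60. ] long axis [ 0.851 -0.525  0.004]
wrist_12 6637 normal [ 0.001 -0.001  1.   ] face centre [ 0.4648 -0.2427  0.029 ] size [ 58.3 109.9] long axis [-0.856  0.518  0.002]
rim+x (88, np.float64(29.2)) rim-x (289, np.float64(568.48))
tile -0.05 [(116, np.float64(550.05)), (185, np.float64(555.44))]
tile -0.03 [(123, np.float64(535.87)), (209, np.float64(537.28))]
tile 0 [(166, np.float64(509.76)), (204, np.float64(296.26))]
tile 0.03 [(546, np.float64(427.48)), (649, np.float64(388.49))]
tile 0.05 [(41, np.float64(29.22)), (45, np.float64(30.42))]
```

View pics/crop12.png

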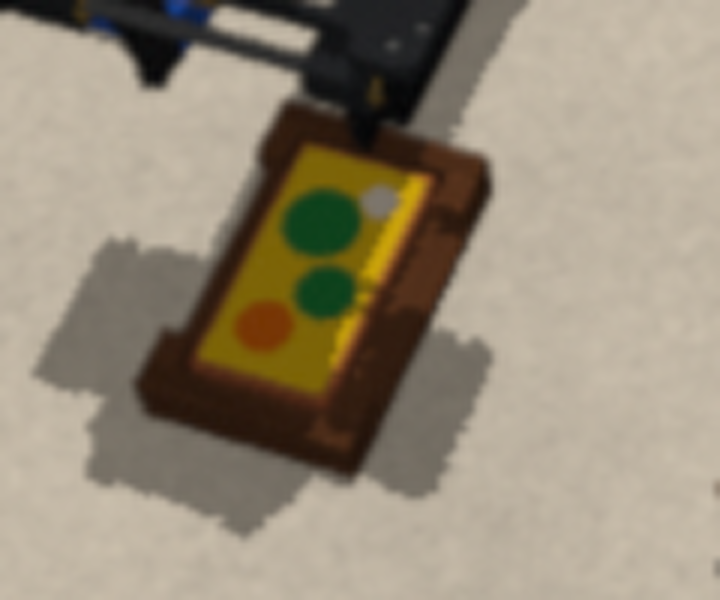

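Call:
move_arm(
  targets=[
    {"xyz": [0.002,0,-0.06],"delta_rot": [0,0,0],"fingers": 0},
    {"xyz": [0,0,-0.1],"delta_rot": [0,0,0],"fingers": 0},
    {"xyz": [0,0,-0.1],"delta_rot": [0,0,0],"fingers": 0},
    {"xyz": [0,0,-0.1],"delta_rot": [0,0,0],"fingers": 0},
    {"xyz": [0,0,-0.06],"delta_rot": [0,0,0],"fingers": 0},
    {"xyz": [0,0,-0.04],"delta_rot": [0,0,0],"fingers": 0},
    {"xyz": [0,0,-0.02],"delta_rot": [0,0,0],"fingers": 0},
    {"xyz": [0,0,0],"delta_rot": [0,0,0],"fingers": 0},
    {"xyz": [0,0,0],"delta_rot": [0,0,0],"fingers": 0},
  ],
)

```text
time_s: 28.5
eef_pos: [0.4657, -0.2444, 0.0533]
tcp_rot: [0.845, 3.025, 0.001]
ft_force: [0.5, -0.2, 1.0]
finger_gap: 0.0187
```

Call:
move_arm(
  targets=[
    {"xyz": [0,0,-0.012],"delta_rot": [0,0,0],"fingers": 0},
    {"xyz": [0,0,-0.008],"delta_rot": [0,0,0],"fingers": 0},
    {"xyz": [0,0,0],"delta_rot": [0,0,0],"fingers": 0},
    {"xyz": [0,0,0],"delta_rot": [0,0,0],"fingers": 0},
  ],
)

```text
time_s: 28.9
eef_pos: [0.4653, -0.2441, 0.048]
tcp_rot: [0.845, 3.025, 0.001]
ft_force: [-0.5, 1.1, -0.5]
finger_gap: 0.0008
```

Call:
move_arm(
  targets=[
    {"xyz": [0,0,-0.004],"delta_rot": [0,0,0],"fingers": 0},
    {"xyz": [0,0,-0.004],"delta_rot": [0,0,0],"fingers": 0},
    {"xyz": [0,0,0],"delta_rot": [0,0,0],"fingers": 0},
  ],
)

```text
time_s: 29.2
eef_pos: [0.4652, -0.2441, 0.0457]
tcp_rot: [-0.845, -3.026, -0.001]
ft_force: [-0.2, -0.0, 0.1]
finger_gap: 0.0006
```

Call:
move_arm(
  targets=[
    {"xyz": [0,0,-0.003],"delta_rot": [0,0,0],"fingers": 0},
    {"xyz": [0,0,0],"delta_rot": [0,0,0],"fingers": 0},
  ],
)

```text
time_s: 29.4
eef_pos: [0.4653, -0.2442, 0.0454]
tcp_rot: [0.845, 3.026, 0.001]
ft_force: [-0.6, 1.4, 4.9]
finger_gap: 0.0001
```

Call:
move_arm(
  targets=[
    {"xyz": [0,0,-0.002],"delta_rot": [0,0,0],"fingers": 0},
    {"xyz": [0,0,0],"delta_rot": [0,0,0],"fingers": 0},
  ],
)

```text
time_s: 29.6
eef_pos: [0.4653, -0.2442, 0.0454]
tcp_rot: [0.846, 3.025, 0.002]
ft_force: [-2.0, 2.1, 9.1]
finger_gap: 0.0006
```

Call:
move_arm(
  targets=[
    {"xyz": [0,0,-0.001],"delta_rot": [0,0,0],"fingers": 0},
    {"xyz": [0,0,0],"delta_rot": [0,0,0],"fingers": 0},
  ],
)

```text
time_s: 29.8
eef_pos: [0.4653, -0.2442, 0.0454]
tcp_rot: [0.846, 3.025, 0.002]
ft_force: [-2.7, 2.8, 11.6]
finger_gap: 0.0003
```

At 11.6 N the tile does not sink further, so the bed is on its stop. I'll retreat and check.

Call:
move_arm(
  targets=[
    {"xyz": [0,0,0.01],"delta_rot": [0,0,0],"fingers": 0},
    {"xyz": [0,0,0.06],"delta_rot": [0,0,0],"fingers": 0},
    {"xyz": [0,0,0.12],"delta_rot": [0,0,0],"fingers": 0},
    {"xyz": [0,0,0.12],"delta_rot": [0,0,0],"fingers": 0},
    {"xyz": [0,0,0.12],"delta_rot": [0,0,0],"fingers": 0},
    {"xyz": [0,0,0.12],"delta_rot": [0,0,0],"fingers": 0},
    {"xyz": [0,0,0.1],"delta_rot": [0,0,0],"fingers": 0},
    {"xyz": [0,0,0],"delta_rot": [0,0,0],"fingers": 0},
    {"xyz": [0,0,0],"delta_rot": [0,0,0],"fingers": 0},
    {"xyz": [0,0,0],"delta_rot": [0,0,0],"fingers": 0},
  ],
)

```text
time_s: 30.8
eef_pos: [0.4645, -0.2437, 0.2055]
tcp_rot: [-0.845, -3.023, -0.001]
ft_force: [-0.2, -0.3, -0.3]
finger_gap: 0.0002
```

```bash
python3 st.py scene_13 wrist_13; python3 tp.py scene_13 wrist_13; python3 -c "
from h import *
finish_job();print('done',sense()['time_s'])"
```

```text
[ 0.4645 -0.2437  0.2055] 30.8 0.00018709728717751988 [-0.2 -0.3 -0.3] [ 0.01  0.27  0.48  1.95 -0.15  0.96  1.59]
[[-0.855  0.518 -0.002]
 [ 0.518  0.855  0.001]
 [ 0.002  0.    -1.   ]]
scene_13 623 normal [0.001 0.001 1.   ] face centre [ 0.4645 -0.2441  0.0295] size [115.7  57.5] long axis [ 0.849 -0.529 -0.001]
wrist_13 4807 normal [ 0. -0.  1.] face centre [ 0.4613 -0.2406  0.0291] size [100.3  58.3] long axis [ 0.855 -0.519 -0.   ]
the job is handed in; nothing more can be done
the job is handed in; nothing more can be done
```

The yellow tile is mounted in the dark frame, painted face up, and the job was handed in at about 31 s. I lifted the tile from the rack by its long edges and leaned it on the easel. There I regripped it square to its face, then laid it in the frame and pressed the bed down.

**Last checks**
- **Position:** the scene camera puts the tile's face within 1 mm of the frame centre I had measured. The tile is level within about 0.1° and along the frame within about 1°.
- **Flush:** the cameras read the tile's face at 29.0–29.5 mm and the rim at 29.2 mm, so the two agree. The fingertips touched the face at about 28.4 mm, against 28 mm nominal.
- **Bed:** it sank about 5.5 mm at roughly 6 N (4 N on the wrist sensor plus the tile's weight). It then met its stop. A final press at 11.6 N with closed fingers moved it no further.
- **Robot:** the gripper was about 0.18 m clear above the frame at hand-in.

**Disagreement:** the last wrist view gave a centre about 4–5 mm off, with the tile only 100 mm long. The gripper hid part of the tile in that view, so I relied on the scene camera and the earlier wrist view.

**Not checked:** I did not re-measure the bottle, the mug or the other two tiles at the end. All moves kept clear of them.

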